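# Turn the spice carousel to bring the pepper mill to the front

## Robot

A 7-joint arm with a two-finger parallel gripper is mounted at the origin on the work surface; the furniture and walls round the work are solid. World frame = base frame: x ahead of the robot, y to its left, z up, the work surface at z = 0. Lengths are in m, angles in rad, forces in N, time in s.
With the tool pointing down it reaches from about 0.425 to 0.925 m from the base axis. Payload 6.8 kg.
Tool frame: the origin (TCP) lies on the front face of the gripper's body, between the roots of the fingers; the fingertips stand 73 mm ahead of it and the grasp point (between the pads) lies 54 mm ahead of it (env.nose_length is the distance from the TCP to the fingertips, in m); z points along the fingers, y is the line along which they close (so a half turn about z gives the same grasp; the last joint's range is limited). The gripper opens to 85 mm and grips with 20 to 120 N. Pads are 22 mm wide; open, the fingers measure 114 mm over their backs; the gripper's body (76 mm by 85 mm) begins 54 mm behind the grasp point. The pads swing forward as they close: fully open they stand 13 mm farther back than shut.
Start: joints at [-1.272, 0.477, 0.022, 1.555, -0.011, 1.109, -0.083], TCP at [0.267, 0.62, 0.304] pointing down, gripper open.
Joint ranges: [-2.96, 2.96], [-0.34, 2.1], [-1.41, 1.46], [0.24, 2.44], [-1.37, 4.51], [0.17, 1.92], [-2.96, 2.96]. Speed limits (rad/s): [2.39, 2.39, 3.14, 3.14, 3.14, 3.14, 3.14].

## Interface

Orientations are given as a unit quaternion [w, x, y, z].
In Python, from cell import env, kin, camera, calibration, job gives the robot as it stands. The module is installed in compiled form; this text tells all that it offers. Calls block until the motion is done:
- env.reach(position, orientation): joint-space move of the TCP to a pose.
- env.movel(position, velocity=0.15, rot=None, stop_force=None): straight line of the TCP; rot=None keeps the orientation; velocity is the mean speed in m/s. With stop_force (N) it stops when the force on the tool has changed by that much, and returns True; else False.
- env.goto_joints(angles): joint-space move.
- env.grip(opening, f_grip=None): finger opening in m; f_grip is the grip in N (None keeps the last); returns when the fingers have stopped.
- env.dwell(seconds).
- kin.inverse_kinematics(position, orientation): joint angles nearest the present ones, or None.
- env.get_state(): the state.
- camera(name): name is "scene" or "top" or "wrist"; returns (picture, depth): 480x640x3 uint8, blue, green, red; 480x640 float32, m along the optical axis (not along the pixel's ray), 0 where there is no reading.
- calibration(name): a dict with "fx", "fy", "cx", "cy" (pixels), "k1" (the pictures are not rectified: a ray, as slopes to the right and down, at radius r is drawn at 1 + k1 r^2 times it, then the intrinsics apply), "rvec" (rotation vector, rad) and "tvec" (3), from world to camera coordinates, as OpenCV has them. Camera axes: x right, y down, z forward; pixel columns grow to the right and rows downward; lengths in m; the calibration is good to about 2 mm. A picture is of the moment at which its call begins: read the wrist's pose just before it. calibration takes no time and is no camera call; for the wrist camera it gives the pose at the moment of the call.
A pose or a line that the arm cannot do raises env.PlanningError and nothing moves.
- job.job_done(): hands the job in; it is judged then, once.
The state is a dict: "time": time; "qpos": joint angles; "joint_velocities": joint speeds; "joint_torque": joint torques, N m; "tcp_pos": TCP position; "orientation": TCP orientation; "force": force on the tool from outside, world axes, zero at the start; "torque": the same for the moment, N m; "opening": finger opening in m; "gripper_force": force on a finger pad.
Only numpy, scipy, OpenCV 4.12 (cv2) and the standard library are available. Lean on these libraries where they do the work, as an engineer would, in place of code of your own. Each camera call takes 0.05 s, during which the arm holds its last target. There are 200 camera calls.

## Task

Bring the pepper mill within the cook's reach: turn the revolving wooden tray gently by pushing its scalloped rim until the tall wooden pepper mill stands at the front, squarely on the side that faces the robot, and leave the tray at rest there. Touch only the tray: do not touch, slide, tip or lift anything that stands on it, and leave the mug and the things on the chopping board where they are.

Things in the scene. Friction and masses are not known exactly. Their poses are not given: they have to be found in the camera images.
- turntable: fixed black foot of the revolving tray (lazy Susan), 176 mm across, standing on the table; origin at table height on the tray's axis of rotation; its x and y axes are the world's (-x, towards the robot, is the front). The wooden tray on it is a disc 280 mm across, underside 12 mm and rim top 32 mm above the table; inside a low lip (radius 112 mm) its floor is 28 mm above the table
- platter (a joint): turn of the wooden tray on its foot, rad, counter-clockwise seen from above (0 where it stands at the start); it turns more than a full turn either way with light bearing friction (about 1 N at the rim moves it) and stops within a few degrees when the push ends
- scallop (a point): middle of one of eight round finger scallops cut right through the tray's rim, one every 45 degrees, all alike: 41 mm wide at the mouth, 18 mm deep (the bottom lies 122 mm from the axis). The point lies 135 mm from the axis, 22 mm above the table, and turns with the tray
- pepper_mill: turned wooden pepper mill, the tallest thing on the tray: 58 mm across, 150 mm high, standing loose on the tray with its axis about 62 mm from the tray's axis; origin at the centre of its underside, z up
- honey_jar: squat round honey jar with a screw lid, 60 mm across, 85 mm high, standing loose on the tray about 62 mm from its axis, evenly spaced with the others (about 72 degrees apart), places differ; origin at the centre of its underside, z up
- spice_jar_1: spice jar with a dark cap, 41 mm across, 105 mm high, standing loose on the tray about 62 mm from its axis, evenly spaced with the others (about 72 degrees apart), places differ; origin at the centre of its underside, z up
- spice_jar_2: another such spice jar, 41 mm across, 105 mm high, standing loose on the tray about 62 mm from its axis, evenly spaced with the others (about 72 degrees apart), places differ; origin at the centre of its underside, z up
- spice_jar_3: another such spice jar, 41 mm across, 105 mm high, standing loose on the tray about 62 mm from its axis, evenly spaced with the others (about 72 degrees apart), places differ; origin at the centre of its underside, z up
- mug: white stoneware mug, 82 mm across, 91 mm high, with a handle, on the table to the left; origin at table height under its middle
- lemon: lemon, 72 mm long, lying on the chopping board (240 x 340 x 22 mm) to the right; origin at its underside
- garlic: garlic bulb, 60 mm across, on the chopping board; origin at its underside
- wooden_spoon: wooden spoon, 315 mm long, on the chopping board; origin at its middle, underside
Mind the look-alikes: they are no part of the job. Leave any red look-alike of the spice_jar_2 alone. What is shaped like the spice_jar_1 but purple is not meant.

How it is judged:
By the outcome, as a careful person would: the job done as asked, in the order asked, and still so for the second after the job is handed in, with the robot touching nothing.
It also fails if it takes over 64 s, if anything falls off the work surface, if the arm or the gripper's body presses on something with over 40 N, if the wrist force passes 120 N, or if a joint passes its speed limit or range.

## Working session

There is one attempt and no reset: what is moved stays moved. The work goes in short steps, each a Python script; the robot and the scene stay as the last script left them, time stands still between calls to the robot, and variables do not carry over. Pictures are saved under pics/ and viewed, at most 10 in all, crops included, and the job is handed in when it is done.

```bash
mkdir -p pics
cat > h.py <<'E'
import numpy as np, cv2
from cell import env, kin, camera, calibration, job
def snap(n,f):
    c=calibration(n); p,d=camera(n); cv2.imwrite(f"pics/{f}.png",p); np.savez(f"pics/{f}.npz",p=p,d=d,**{k:np.array(v) for k,v in c.items()}); return p,d,c
def world(c,d):
    v,u=np.mgrid[0:480,0:640].astype(float)
    xd=(u-c["cx"])/c["fx"]; yd=(v-c["cy"])/c["fy"]
    x,y=xd.copy(),yd.copy()
    for _ in range(8):
        s=1+c["k1"]*(x*x+y*y); x,y=xd/s,yd/s
    R=cv2.Rodrigues(np.array(c["rvec"],float))[0]; t=np.array(c["tvec"],float).ravel()
    P=np.stack([x*d,y*d,d],-1)
    return (P-t)@R
E
python3 - <<'E'
from h import *
p,d,c=snap("top","top0"); p2,d2,c2=snap("scene","scene0")
print(c,c2, env.get_state()["time"])
cv2.imwrite("pics/both.png",cv2.resize(np.vstack([p,p2]),(400,600)))
E
```

```text
{'fx': 549.9853610037222, 'fy': 549.9853610037222, 'cx': 317.60056374617164, 'cy': 241.34625735595148, 'k1': -0.16961113038521236, 'rvec': array([ 2.22206044, -1.7228952 ,  0.32622059]), 'tvec': array([-0.16279358,  0.46162695,  1.36562708])} {'fx': 611.739133269773, 'fy': 611.739133269773, 'cx': 322.86813090196307, 'cy': 245.77939812763887, 'k1': -0.15865754992645903, 'rvec': array([ 1.90945166, -0.8941708 ,  0.52802286]), 'tvec': array([-0.37143654,  0.20343542,  1.25037701])} 0.1
```

View pics/top0.png

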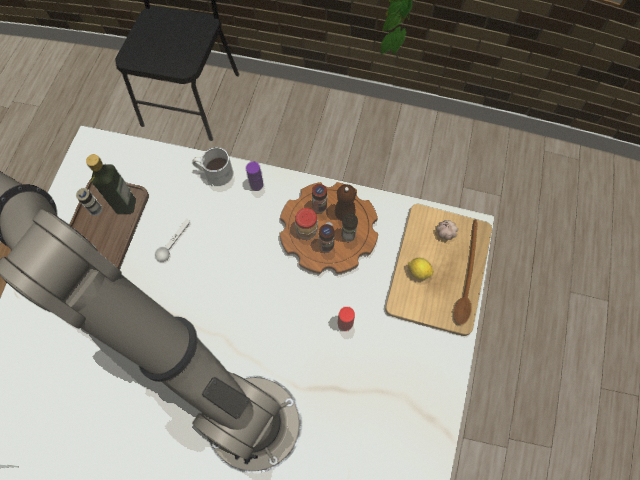

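View pics/scene0.png

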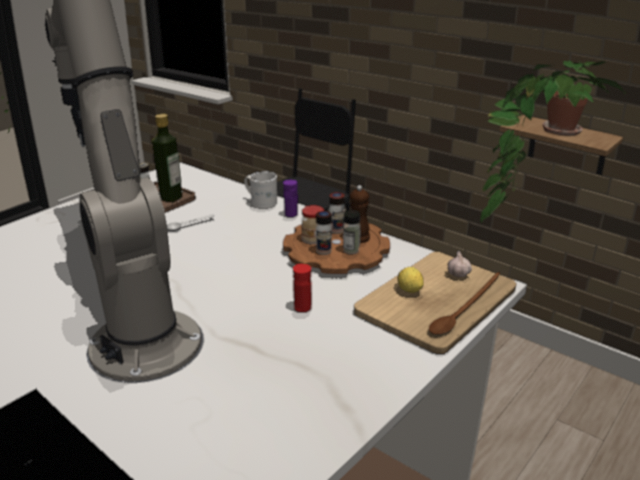

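The tray is around (329,227) in the top view. The mill is on its far side (346,195), with a red look-alike in front at (346,320), a purple one at (255,176) and the mug at (215,165). Next I measure these.

```bash
cat > meas.py <<'E'
from h import *
from scipy.optimize import least_squares
def tray(n,f,mill_lo=0.112):
    p,d,c=snap(n,f); W=world(c,d); hsv=cv2.cvtColor(p,cv2.COLOR_BGR2HSV)
    ok=d>0
    X,Y,Z=W[...,0],W[...,1],W[...,2]
    # tray rim: brown, height .024-.04
    m=ok&(Z>.022)&(Z<.042)&(hsv[...,0]<20)&(hsv[...,1]>100)&(X>.3)&(X<1.1)
    nl,lab,st,_=cv2.connectedComponentsWithStats(m.astype(np.uint8))
    return p,W,m,lab,st,hsv,ok
if __name__=="__main__":
    p,W,m,lab,st,hsv,ok=tray("top","top1")
    for i in np.argsort(-st[1:,4])[:4]+1:
        P=W[lab==i]; print(st[i],P.mean(0).round(3))
    i=lab[227,285] or np.argmax(st[1:,4])+1
    cnt=max(cv2.findContours((lab==i).astype(np.uint8),cv2.RETR_EXTERNAL,cv2.CHAIN_APPROX_NONE)[0],key=len)[:,0]
    B=W[cnt[:,1],cnt[:,0]][:,:2]
    h=cv2.convexHull(B.astype(np.float32))[:,0]
    r=least_squares(lambda q:np.hypot(*(h-q[:2]).T)-.14,[*B.mean(0)],loss="soft_l1",f_scale=.002)
    cen=r.x; print("centre",cen.round(4),"res",np.abs(r.fun).mean())
    a=np.arctan2(*(B-cen).T[::-1]); rr=np.hypot(*(B-cen).T)
    g=(rr>.115)
    ph=np.angle(np.sum((rr[g]-rr[g].mean())*np.exp(8j*a[g])))
    print("scallop phase deg", np.degrees((ph+np.pi)/8)%45)
    for k in range(-180,180,9):
        s=(np.degrees(a)>=k)&(np.degrees(a)<k+9)
        print(k,rr[s].mean().round(3) if s.any() else None,end="; ")
    print()
    X,Y,Z=W[...,0],W[...,1],W[...,2]
    R=np.hypot(X-cen[0],Y-cen[1])
    s=ok&(R<.12)&(Z>.112)&(Z<.17); Q=W[s]; print("mill",Q.shape,Q.min(0).round(3),Q.max(0).round(3),np.median(Q,0).round(3))
    s=ok&(R<.12)&(Z>.07)&(Z<.112); n,l,S,_=cv2.connectedComponentsWithStats(s.astype(np.uint8))
    for i in range(1,n):
        if S[i,4]>20: Q=W[l==i]; print(S[i],Q.min(0).round(3),Q.max(0).round(3),np.median(Q,0).round(3))
    # other things
    s=ok&(R>.15)&(Z>.02)&(Z<.2)&(X>.3)&(X<1.1)&(np.abs(Y)<.5); n,l,S,_=cv2.connectedComponentsWithStats(s.astype(np.uint8))
    for i in range(1,n):
        if S[i,4]>60: Q=W[l==i]; print("other",S[i],Q.min(0).round(3),Q.max(0).round(3))
E
python3 meas.py; cat > /dev/null
```

```text
[ 280  183   98   89 4034] [ 0.547 -0.061  0.03 ]
[ 449  220   35  112 1048] [ 0.493 -0.461  0.029]
[409 206  20  19  97] [ 0.659 -0.289  0.024]
[425 276  16  19  70] [ 0.47  -0.37   0.024]
centre [ 0.565  -0.0526] res 0.0015311501745053683
scallop phase deg 14.023294157108548
-180 0.134; -171 0.121; -162 0.132; -153 0.138; -144 0.138; -135 0.133; -126 0.077; -117 0.102; -108 0.098; -99 0.105; -90 0.108; -81 0.092; -72 0.11; -63 0.101; -54 0.095; -45 0.113; -36 0.101; -27 0.098; -18 0.038; -9 0.094; 0 0.118; 9 0.096; 18 0.109; 27 0.122; 36 0.114; 45 0.099; 54 0.087; 63 0.128; 72 0.136; 81 0.136; 90 0.131; 99 0.119; 108 0.131; 117 0.136; 126 0.137; 135 0.131; 144 0.12; 153 0.13; 162 0.136; 171 0.137; 
mill (1136, 3) [ 0.482 -0.133  0.112] [0.638 0.031 0.17 ] [ 0.557 -0.069  0.133]
[312 196  15  13 103] [ 0.593 -0.035  0.07 ] [0.616 0.004 0.112] [ 0.598 -0.019  0.092]
[336 201  19  13 146] [ 0.591 -0.112  0.071] [ 0.63  -0.062  0.112] [ 0.6   -0.091  0.085]
[295 209  23  26 299] [ 0.507 -0.027  0.07 ] [0.565 0.032 0.112] [ 0.523 -0.002  0.107]
[342 225  15  13  93] [ 0.527 -0.133  0.07 ] [ 0.549 -0.095  0.111] [ 0.533 -0.116  0.092]
[319 237  16  11  92] [ 0.483 -0.082  0.071] [ 0.511 -0.044  0.111] [ 0.487 -0.066  0.092]
other [192 147  41  36 954] [0.617 0.264 0.02 ] [0.703 0.377 0.098]
other [246 161  17  28 345] [0.629 0.167 0.02 ] [0.671 0.206 0.111]
other [ 386  204  105  130 6058] [ 0.354 -0.5    0.02 ] [ 0.698 -0.258  0.085]
other [338 307  17  20 178] [ 0.3   -0.183  0.023] [ 0.331 -0.143  0.113]
```

Run:
```python
from h import *
s=env.get_state(); print(s["tcp_pos"],s["orientation"])
env.grip(0.0)
p=s["tcp_pos"]; env.movel([p[0],p[1],.42],velocity=.25)
for x,z in((.50,.45),(.5,.42),(.55,.4)):
    try: env.reach([x,-.05,z],[0,1,0,0]); break
    except env.PlanningError as e: print(e)
s=env.get_state(); print(s["time"],s["tcp_pos"],s["qpos"],s["opening"],calibration("wrist"))
snap("wrist","w1");
```

```text
[0.2669426  0.61958772 0.3031331 ] [-1.09060380e-04  2.02003055e-01  9.79384627e-01 -7.11756353e-04]
4.05 [ 0.50029125 -0.04896621  0.44995529] [-0.83311129  0.06519459  0.87060688  1.79663843 -0.0514772   1.30328238
 -1.51865281] -0.00021793262348044956 {'fx': 409.906316542651, 'fy': 409.906316542651, 'cx': 318.86425666599996, 'cy': 242.91256250313913, 'k1': -0.03841437108488202, 'rvec': array([-2.05654621,  2.05160072,  0.3218266 ]), 'tvec': array([-0.0488843 ,  0.39263738,  0.6724139 ])}
```

View pics/w1.png

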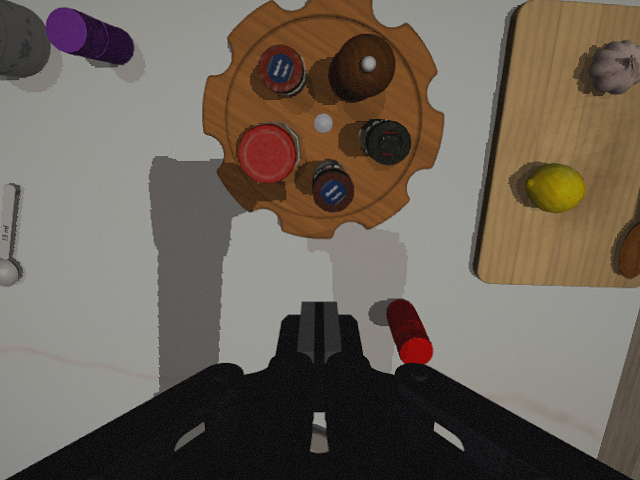

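The wrist view shows the tray cleanly: axis boss at (323,123), mill knob at (368,63), scallops all round the rim. I fit from this one.

```bash
cat > fit.py <<'E'
from h import *
from scipy.optimize import least_squares
def ray(c,uv,z):
    uv=np.atleast_2d(np.array(uv,float)); K=np.array([[c["fx"],0,c["cx"]],[0,c["fy"],c["cy"]],[0,0,1]],float)
    n=cv2.undistortPoints(uv[:,None],K,np.array([float(c["k1"]),0,0,0]))[:,0]
    R=cv2.Rodrigues(np.array(c["rvec"],float))[0]; t=np.array(c["tvec"],float).ravel()
    o=-R.T@t; D=np.c_[n,np.ones(len(n))]@R; return (o+D*((z-o[2])/D[:,2])[:,None])[:,:2]
def fit(p,d,c,guess=(.565,-.053)):
    hsv=cv2.cvtColor(p,cv2.COLOR_BGR2HSV); W=world(c,d)
    R=np.hypot(W[...,0]-guess[0],W[...,1]-guess[1])
    m=((d>0)&(R<.17)&(W[...,2]>.014)).astype(np.uint8)
    m&=(hsv[...,1]>60).astype(np.uint8)
    m=cv2.morphologyEx(m,cv2.MORPH_OPEN,np.ones((3,3),np.uint8))
    cnt=max(cv2.findContours(m,cv2.RETR_EXTERNAL,cv2.CHAIN_APPROX_NONE)[0],key=len)[:,0]
    cnt=cnt[(cnt[:,1]>2)&(cnt[:,1]<477)]
    B=ray(c,cnt,.032)
    def f(q):
        v=B-q[:2]; r=np.hypot(*v.T); a=np.arctan2(v[:,1],v[:,0])-q[2]
        k=(a+np.pi/8)%(np.pi/4)-np.pi/8
        # scallop: circular arc through mouth (half 20.5mm) and bottom 122
        mo=np.sqrt(.14**2-.0205**2); dep=mo-.122; rad=(.0205**2+dep**2)/(2*dep)
        ds=rad-np.hypot(r*np.cos(k)-(.122+rad),r*np.sin(k)); return np.maximum(r-.14,ds)
    best=min((least_squares(f,[*guess,np.radians(t)],loss="soft_l1",f_scale=.002) for t in range(0,45,9)),key=lambda r:r.cost)
    cen=best.x[:2]; ph=np.degrees(best.x[2])%45
    s=(d>0)&(np.hypot(W[...,0]-cen[0],W[...,1]-cen[1])<.11)&(W[...,2]>.125)&(W[...,2]<.18)
    n,l,S,_=cv2.connectedComponentsWithStats(s.astype(np.uint8)); i=np.argmax(S[1:,4])+1
    Q=W[l==i]; return cen,ph,np.abs(best.fun).mean(),Q,S[i]
if __name__=="__main__":
    z=np.load("pics/w1.npz"); cen,ph,e,Q,S=fit(z["p"],z["d"],z)
    print(cen.round(4),ph,e,S,Q.mean(0).round(4),Q.min(0).round(3),Q.max(0).round(3))
    print("boss",ray(z,[323,123],.032)); k=ray(z,[368,63],.145)[0]; print("mill",k,np.degrees(np.arctan2(*(k-cen)[::-1])),np.hypot(*(k-cen)))
E
python3 fit.py
```

```text
[ 0.5682 -0.0523] 14.070109681915318 0.0018615062433659383 [ 335   34   61   64 3013] [ 0.6159 -0.085   0.1624] [ 0.592 -0.111  0.129] [ 0.641 -0.061  0.18 ]
boss [[ 0.56721766 -0.0523432 ]]
mill [ 0.61947552 -0.08925472] -35.795770378608395 0.0632385624681374
```

Run:
```python
from fit import *
z=np.load("pics/w1.npz"); R=cv2.Rodrigues(z["rvec"])[0]; print("cam",-R.T@z["tvec"],"axis",R[2])
cen=np.array([.568,-.0523])
for u in([368,63],):
    k=ray(z,u,.174)[0]; print(k,np.degrees(np.arctan2(*(k-cen)[::-1])),np.hypot(*(k-cen)))
from scipy.spatial.transform import Rotation as Ro
def q(th,flip,tilt=0):
    # tool x: inward (flip=0) or outward, z down
    a=np.radians(th); r=np.array([np.cos(a),np.sin(a),0]); zt=np.array([0,0,-1.])
    x=r if flip else -r; M=np.c_[x,np.cross(zt,x),zt]
    o=Ro.from_matrix(M).as_quat(); return o[[3,0,1,2]]
for fl in(0,1):
  for rr in(.175,.143):
    for th in range(239,90,-16):
        a=np.radians(th); P=[*(cen+rr*np.array([np.cos(a),np.sin(a)])),.087]
        j=kin.inverse_kinematics(P,q(th,fl)); print(fl,rr,th,None if j is None else np.round(j,2))
```

```text
cam [ 0.57943425 -0.04789645  0.52024621] axis [-3.05562399e-01 -6.93609295e-05 -9.52172051e-01]
[ 0.61638102 -0.08605844] -34.90587124055157 0.058994540869679146
0 0.175 239 [-0.13  0.61  0.53  2.1  -0.57  0.57  0.27]
0 0.175 223 [-0.25  0.59  0.62  2.21 -0.68  0.53  0.07]
0 0.175 207 [-0.39  0.57  0.69  2.31 -0.78  0.51 -0.16]
0 0.175 191 [-0.52  0.55  0.72  2.37 -0.83  0.48 -0.49]
0 0.175 175 [-0.65  0.54  0.73  2.39 -0.85  0.48 -0.87]
0 0.175 159 [-0.77  0.56  0.73  2.37 -0.85  0.49 -1.27]
0 0.175 143 [-0.83  0.57  0.7   2.31 -0.79  0.51 -1.7 ]
0 0.175 127 [-0.85  0.6   0.67  2.22 -0.74  0.55 -2.11]
0 0.175 111 [-0.86  0.66  0.68  2.11 -0.73  0.62 -2.43]
0 0.175 95 [-0.87  0.74  0.73  2.   -0.77  0.7  -2.69]
0 0.143 239 [-0.19  0.62  0.53  2.09 -0.57  0.57  0.21]
0 0.143 223 [-0.29  0.6   0.61  2.18 -0.66  0.55 -0.  ]
0 0.143 207 [-0.36  0.57  0.61  2.25 -0.68  0.51 -0.32]
0 0.143 191 [-0.49  0.56  0.67  2.3  -0.75  0.5  -0.6 ]
0 0.143 175 [-0.6   0.56  0.68  2.32 -0.78  0.5  -0.94]
0 0.143 159 [-0.68  0.56  0.67  2.3  -0.76  0.5  -1.34]
0 0.143 143 [-0.7   0.57  0.61  2.25 -0.68
[... 598 characters left out ...]
 0.34  2.21 -0.37  0.47  0.68]
1 0.175 111 [-0.61  0.57  0.35  2.1  -0.38  0.53  0.38]
1 0.175 95 [-0.63  0.63  0.4   1.99 -0.42  0.6   0.14]
1 0.143 239 [-0.43  0.77  0.89  2.11 -0.94  0.73 -2.6 ]
1 0.143 223 [-0.45  0.7   0.83  2.19 -0.9   0.65 -2.92]
1 0.143 207 [-0.74  1.02  1.26  2.27 -1.29  1.   -2.88]
1 0.143 191 [ 0.98  0.82 -1.19  2.21  1.05  0.9   0.87]
1 0.143 175 [-0.28  0.47  0.28  2.3  -0.31  0.41  1.74]
1 0.143 159 [-0.38  0.48  0.29  2.28 -0.33  0.42  1.38]
1 0.143 143 [-0.46  0.5   0.31  2.24 -0.34  0.45  1.04]
1 0.143 127 [-0.53  0.53  0.33  2.17 -0.36  0.49  0.73]
1 0.143 111 [-0.55  0.58  0.35  2.09 -0.37  0.54  0.44]
1 0.143 95 [-0.57  0.63  0.4   2.   -0.42  0.6   0.19]
```

```bash
cat > push.py <<'E'
from fit import *
from scipy.spatial.transform import Rotation as Ro
cen=np.array([.568,-.0523]); TZ=.088
def ori(th):
    a=np.radians(175+.7*(th-175)); x=np.array([np.cos(a),np.sin(a),0]); zt=np.array([0,0,-1.])
    return Ro.from_matrix(np.c_[x,np.cross(zt,x),zt]).as_quat()[[3,0,1,2]]
def pos(th,r,z=TZ):
    a=np.radians(th); return [*(cen+r*np.array([np.cos(a),np.sin(a)])),z]
def go(th,r,z=TZ,v=.15,**k): return env.movel(pos(th,r,z),velocity=v,rot=ori(th),**k)
def arc(t0,t1,r,v=.04,step=8):
    for t in np.linspace(t0,t1,max(2,int(abs(t1-t0)/step)+2))[1:]: go(t,r,v=v)
def st(*l):
    s=env.get_state(); print(*l,"t",round(s["time"],2),"p",np.round(s["tcp_pos"],4),"q7",round(s["qpos"][6],2),"F",np.round(s["force"],1))
E
python3 - <<'E'
from push import *
q=np.array(env.get_state()["qpos"]); q[6]+=np.pi; env.goto_joints(q)
go(207,.19,.32,v=.3); go(239,.19,.30,v=.2); st("hover",)
print(np.round(env.get_state()["qpos"],2))
go(239,.18,TZ,v=.15); st("down")
hit=go(239,.141,TZ,v=.04,stop_force=3); st("in",hit)
snap("scene","s2");
E
```

```text
hover t 8.44 p [ 0.4706 -0.2145  0.3003] q7 2.87 F [ 0.1 -1.1  0.2]
[-0.43  0.3   0.9   1.98 -0.28  0.99  2.87]
down t 10.01 p [ 0.4757 -0.2067  0.0886] q7 2.94 F [0.  0.5 0.6]
in False t 11.13 p [ 0.4952 -0.1735  0.088 ] q7 2.87 F [ 0.9 -0.1  0.2]
```

View pics/s2.png

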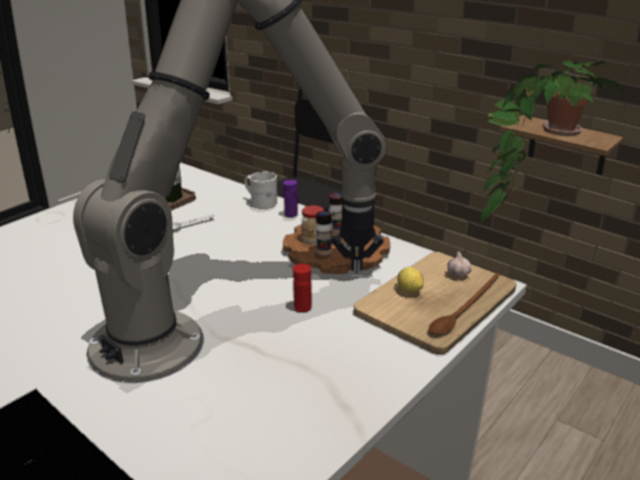

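The fingers sit in the near-right scallop (about (355,262)), nothing else is touched. I begin the push.

Run:
```python
from push import *
arc(239,215,.142); st("a"); arc(215,179,.142); st("b")
p,d,c=snap("scene","s3")
p,d,c=snap("top","t3")
```

```text
a t 13.28 p [ 0.4518 -0.1337  0.088 ] q7 2.62 F [-0.4  0.2  0.8]
b t 16.24 p [ 0.4261 -0.0499  0.088 ] q7 2.16 F [ 1.1 -0.6  0.3]
```

View pics/s3.png

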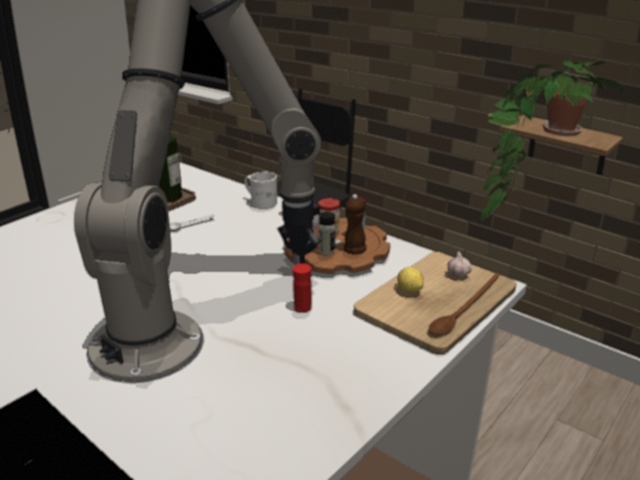

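The tray follows; the mill is now at the right (355,225), everything upright. I continue to just short of the goal, retract and measure.

Run:
```python
from push import *
arc(179,110,.142); arc(110,97,.142,v=.025); env.dwell(.3); st("c")
th=97; go(th,.18,v=.08); go(th,.19,.25,v=.2); st("up")
env.movel([.45,-.05,.45],velocity=.25,rot=ori(175)); st("look")
p,d,c=snap("wrist","w4"); p2,d2,c2=snap("top","t4")
```

```text
c t 23.85 p [0.5507 0.0886 0.0881] q7 1.08 F [-0.   0.2 -0.3]
up t 25.43 p [0.5442 0.1362 0.249 ] q7 0.82 F [-0.3 -0.1  0.1]
look t 28.22 p [ 0.45   -0.0497  0.4498] q7 1.21 F [0.6 1.1 0.3]
```

View pics/w4.png

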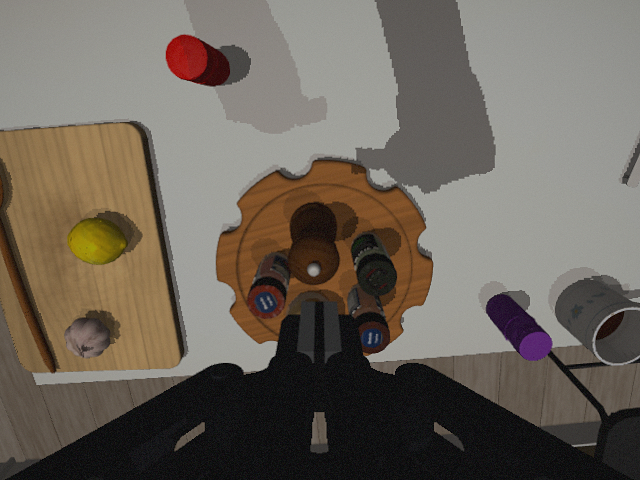

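View pics/t4.png

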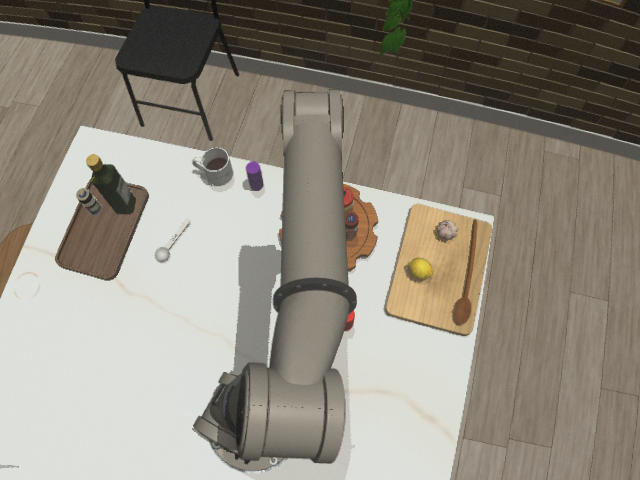

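In the wrist view (now looking from the other side) the mill stands at the front, knob at (314,270); jars are upright and look undisturbed. I measure the remaining angle.

Run:
```python
from fit import *
z=np.load("pics/w4.npz")
cen=np.array([.568,-.0523])
c2,ph,e,Q,S=fit(z["p"],z["d"],z,guess=(.568,-.0523)); print("fit",c2,ph,e)
k=ray(z,[314,270],.174)[0]; print("mill",k,np.degrees(np.arctan2(*(k-cen)[::-1]))%360,np.hypot(*(k-cen)))
print(Q.mean(0),np.degrees(np.arctan2(*(Q.mean(0)[:2]-cen)[::-1]))%360)
z1=np.load("pics/w1.npz"); Q1=fit(z1["p"],z1["d"],z1)[3]; print(Q1.mean(0))
```

```text
fit [ 0.53397948 -0.07572151] 34.34419743884603 0.023273896184737776
mill [ 0.50882046 -0.05820537] 185.69853383579613 0.05947344986360251
[ 0.50134658 -0.05882963  0.15957255] 185.59506695688543
[ 0.61587806 -0.08499807  0.1623789 ]
```

Mill is at 185.6°, so 5.6° clockwise remain. That matches the finger-to-wall play of 2.7°. I re-enter the same scallop (now at 99.7°) and push the finger to 91.4°.

Run:
```python
from push import *
go(99.7,.19,.25,v=.25); go(99.7,.18,v=.15); h=go(99.7,.142,v=.05,stop_force=3); st("in",h)
arc(99.7,91.4,.142,v=.02,step=4); env.dwell(.3); st("pushed")
go(91.4,.18,v=.08); go(91.4,.19,.25,v=.2)
env.movel([.40,-.05,.47],velocity=.25,rot=ori(175)); env.dwell(.3); st("look")
p,d,c=snap("wrist","w5"); W=world(c,d)
s=(d>0)&(np.hypot(W[...,0]-cen[0],W[...,1]-cen[1])<.11)&(W[...,2]>.14)&(W[...,2]<.185)
n,l,S,_=cv2.connectedComponentsWithStats(s.astype(np.uint8)); i=np.argmax(S[1:,4])+1
Q=W[l==i]; print(S[i],Q.mean(0),np.degrees(np.arctan2(*(Q.mean(0)[:2]-cen)[::-1]))%360)
```

```text
in False t 32.97 p [0.5441 0.0879 0.0879] q7 1.11 F [-0.6 -0.4 -0.6]
pushed t 34.74 p [0.5645 0.0897 0.088 ] q7 1.02 F [-0.4  0.2 -0.6]
look t 42.08 p [ 0.4  -0.05  0.47] q7 1.16 F [0.6 0.2 0.3]
[ 299  273   48   41 1159] [ 0.49507925 -0.0514587   0.15934679] 179.33899438243554
```

View pics/w5.png

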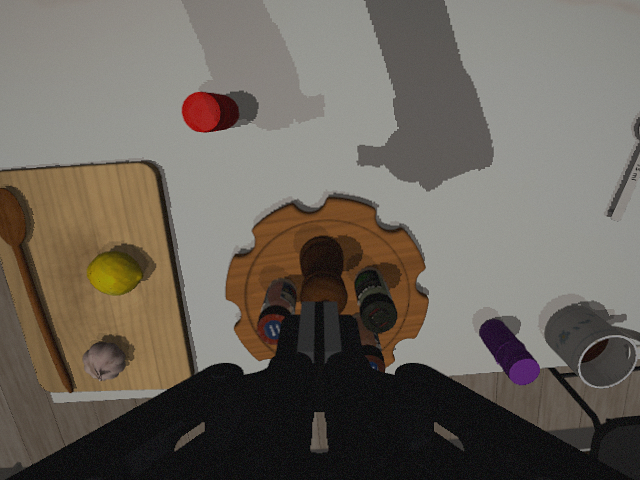

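The mill stands at about 179.3°, squarely at the front around (322,265). Everything is upright and the arm is clear, so I hand the job in.

```bash
python3 -c "
from h import *
print(job.job_done())"
```

```text
the job is handed in; nothing more can be done
None
```

I turned the tray by one of its rim scallops until the pepper mill stood at the front, measured within about 1° of square. The arm was clear when I handed the job in, at about 42 s, and every picture showed the jars upright and the mug and board things in place.

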